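Stand a silencer end cone in the welding cup

ROBOT

A 6-joint arm with a two-finger parallel gripper is mounted at the origin on the work surface. World frame = base frame: x ahead of the robot, y to its left, z up, the work surface at z = 0. Lengths are in m, angles in rad, forces in N, time in s.
With the tool pointing down it reaches from about 0.35 to 0.85 m from the base axis. Payload 8.1 kg.
Tool frame: the origin (TCP) lies on the centre line of the jaws, within the pads' length; the fingertips stand 11 mm ahead of it and the grasp point (between the pads) lies 8 mm behind it (tip_reach is the z of the fingertips in the tool frame, in m); z points along the fingers, y is the direction in which the jaws open and shut (so a half turn about z gives the same grasp; the last joint's range is limited). The gripper opens to 93 mm and grips with 3 to 60 N. Pads are 15 mm wide; open, the fingers measure 128 mm over their backs; the gripper's body (75 mm by 188 mm) begins 65 mm behind the grasp point.
Start: joints at [-1.222, 0.13, 1.488, -0, 1.523, -0.085], TCP at [0.252, -0.544, 0.23] pointing down, gripper open.
Joint ranges: [-2.96, 2.96], [-0.89, 2.26], [0.02, 2.5], [-1.34, 4.48], [0, 2.73], [-2.66, 2.66]. Speed limits (rad/s): [2.39, 2.39, 2.79, 3.14, 3.14, 3.14].

INTERFACE

Orientations are given as a rotation vector (axis times angle).
In Python, from plant import read_state, read_camera, camera_params, close_job, silhouettes, tip_of, tip_reach gives the robot as it stands.
- The arm moves only by the shell command python3 -m creep 'ROWS' [FORCE]. ROWS is JSON, a list of rows, each a list of 5 numbers: the shift along the tool's x, y, z in m, then the turn about the tool's z in rad, then the closure in counts, from 0 (fully open) to 255 (shut). In form: [[dx, dy, dz, twist, gripper], ...]. A call has 1 to 12 rows; each row shifts and turns the commanded pose from where the row before left it, along the tool's axes as they then stand; what a row does not reach is not made up. A row lasts 1/12 s, in which the tool goes at most 41.7 mm and 7.16 degrees, less where a joint would pass 70% of its speed; a pose out of reach is approached as far as the arm can. A call is refused whole if a number of a shift passes 0.0417 or a number of a turn 0.125, either way. A call with a gripper value outside its range is refused whole. The fingers move at their own pace and stop on an object; FORCE is the grip in N (left out, the last holds). Time passes only in rows, so rows that do not move let the fingers close. It gives the time, the measured TCP pose, the force and the opening at its end, in the units of the state.
- read_state(): the state, without advancing time (a new reading comes with each control period).
- read_camera(name): name is "scene" or "top" or "wrist"; returns the picture (384x512x3 uint8, red, green, blue); there is no depth.
- camera_params(name): a dict with "fov_y" (degrees; the focal length in pixels is half the picture's height over the tangent of half this angle, whatever the lens; pixels are square), "cx", "cy" (the principal point, pixels), "position" and "rotation" of the camera in the world. Camera axes: x right, y down, z forward; pixel columns grow to the right and rows downward; lengths in m; the calibration is good to about 2 mm. A picture is of the moment at which its call begins: read the wrist's pose just before it. camera_params takes no time and is no camera call; for the wrist camera it gives the pose at the moment of the call.
- close_job(): hands the job in, once; it reports no verdict.
Trained networks look in the newest picture that a camera, given by its name, has taken for a name from the list of things; names that differ only in an ending like _2 or _b are one class to them, and where a whole thing is asked for, a point or a joint stands for the part that bears it (a point fixed in the world has none). Each returns a list of dicts, best first, with "confidence" (0 to 1); they miss things now and then, are a little off and sometimes report something else, mostly with a low value. They report only what shows in the picture. A call takes as long as a camera call. They do not tell look-alikes from the thing itself.
- silhouettes(camera, query): "region" (384x512 bool, what is visible of it) and "pixel" ([column, row] in pixels, amid what is visible of it).
- tip_of(camera, query): "pixel" ([column, row] in pixels: a listed point, or the origin of a listed thing).
The state is a dict: "t": time; "q": joint angles; "dq": joint speeds; "joint_torque": joint torques, N m; "tool_pos": TCP position; "orientation": TCP orientation; "force": force on the tool from outside, world axes, zero at the start; "wrist_torque": the same for the moment, N m; "opening": finger opening in m.
Only numpy, scipy, OpenCV 4.12 (cv2) and the standard library are available. Lean on these libraries where they do the work, as an engineer would, in place of code of your own. Each camera call takes 0.05 s, during which the arm holds its last target.

TASK

Take the steel exhaust end cone out of its leaning black holder and stand it upright, narrow end down, in the copper cup of the blue welding jig, fully home in the taper. Lower it into the cup with the gripper rather than dropping it, then let go of it, and do not push the other things on the bench about.

Things in the scene. Friction and masses are not known exactly. Their poses are not given: they have to be found in the camera images.
- cone_center (a point): Centre (half-way up) of the loose exhaust end cone: bare steel, 156 mm long, 0.3 to 0.65 kg, round about its z axis, which runs from narrow nose to tail pipe. Along z from here: nose tip -78 mm (24 mm wide), taper widening evenly to 72 mm at -18, belt with brass band to -8, shoulder to 40 mm at +6, straight 40 mm tail pipe +6 to +78 (grip here).
- cone_nose (a point): Centre of the end cone's nose tip, axes as cone_center. It starts in the leaning holder's cup, the cone's z axis 35 degrees from vertical, and comes out by a straight pull of at least 60 mm along that axis.
- cone_pipe (a point): Middle of the end cone's tail pipe on its axis, 42 mm from the cone's centre and 36 mm below the pipe's open end, axes as cone_center.
- holder_mouth (a point): Centre of the mouth of the leaning holder's black cone cup, about 96 mm above the bench. The holder is fixed: yellow plate 150 x 120 x 12 mm and post, its cup like the jig's but tipped 35 degrees from vertical toward this frame's -x (roughly toward the robot); this frame's z is up.
- jig_seat (a point): Where the cone's nose tip lies when fully home: on the cup's axis, 36 mm above the bench, z up. Fixed jig: blue plate 150 x 150 x 16 mm, dark disc (radius 60) to 26 mm high, upright copper cup, same taper as the cone, 4 mm wall, mouth 42 mm above this point, 58 mm inner and 66 mm outer diameter. Home, the belt's lower edge is 18 mm above the rim.
- spray: Red can, 54 mm diameter, 170 mm tall, standing; origin at its underside. Bystander.
- fluid: Yellow bottle, 64 mm diameter, 150 mm tall, standing; origin at its underside. Bystander.
- grease: Green jar, 80 mm diameter, 70 mm tall; origin at its underside. Bystander.
- wrench: Steel ring wrench 190 mm long, lying along its x axis. Bystander.
- hammer: Hammer lying along its x axis. Bystander.
- disc: Dark steel brake disc with an aluminium centre, lying flat, 220 mm diameter, 6 mm thick; origin at its underside. Bystander.
- square: Red welding square lying flat, about 110 x 95 x 30 mm; origin at its underside. Bystander.
Mind the look-alikes: they are no part of the job. What is shaped like the part that bears jig_seat but pink or purple is not meant.

How it is judged:
On the way, in this order (a step that is already met when the one before it is completed fails the run):
1. the end cone is pulled out of the leaning holder, held in the fingers (distance between cone_nose and holder_mouth above 0.12 m and contact force between the fingers and cone above 0.5 N), for 0.1 s.
2. still held in the fingers, it is lowered upright into the jig's cup: nose within 12 mm of home, within 8 degrees of upright (z of cone_nose in the frame of jig_seat below 0.012 m and horizontal distance between cone_nose and jig_seat below 0.01 m and angle between cone_center's own z axis and vertical below 0.14 rad and contact force between the fingers and cone above 0.5 N), for 0.1 s.
At the end, for the whole second after the job is handed in: The end cone stands nose down in the jig's copper cup, released and at rest: nose tip within 5 mm of its home height and 5 mm of the cup's axis, within 4 degrees of upright (z of cone_nose in the frame of jig_seat between -0.005 and 0.005 m and horizontal distance between cone_nose and jig_seat below 0.005 m and angle between cone_center's own z axis and vertical below 0.07 rad and linear speed of cone below 0.02 m/s and contact force between the fingers and cone below 0.1 N); the robot touches nothing.
It fails at once if another loose thing on the bench is pushed more than 30 mm (distance of any of spray, fluid, grease, wrench, hammer, disc, square from where it was at the start of the episode above 0.03 m).
It also fails if it takes over 42 s, if anything falls off the work surface, if the arm or the gripper's body presses on something with over 40 N, if the wrist force passes 120 N, or if a joint passes its speed limit or range.

## Working session

There is one attempt and no reset: what is moved stays moved. The work goes in short steps, Python scripts to look and compute and a shell command to move; the robot and the scene stay as the last step left them, time stands still between calls to the robot, and variables do not carry over. Pictures are saved under pics/ and viewed, and the job is handed in when it is done.

```bash
ls; mkdir -p pics
python3 - <<'E'
from plant import *
import cv2,numpy as np
np.set_printoptions(precision=4,suppress=True)
for c in ("scene","top","wrist"):
    im=read_camera(c); cv2.imwrite(f"pics/{c}0.png",im[:,:,::-1])
    print(c,camera_params(c))
s=read_state();print(s, tip_reach if not callable(tip_reach) else tip_reach())
E
```

```text
pics
scene {'fov_y': 45.78437073838867, 'cx': 256.44900802663034, 'cy': 192.17166103623833, 'position': array([1.5709, 0.6683, 1.4368]), 'rotation': array([-1.2668, -2.3239,  0.8962])}
top {'fov_y': 51.24203520518305, 'cx': 248.33084044409125, 'cy': 190.90446684091302, 'position': array([0.4257, 0.017 , 1.3814]), 'rotation': array([-2.173 ,  2.1543, -0.0955])}
wrist {'fov_y': 68.54365640212593, 'cx': 256.46246343849526, 'cy': 191.75325489428403, 'position': array([ 0.3277, -0.5101,  0.3843]), 'rotation': array([ 2.4254, -1.5504, -0.2377])}
{'t': 0.15, 'q': array([-1.2224,  0.131 ,  1.489 , -0.    ,  1.523 , -0.0854]), 'dq': array([ 0.0002, -0.0017, -0.0021,  0.0006,  0.0005,  0.0012]), 'joint_torque': array([ -0.0003, -56.0476, -49.2334,   0.0768,   0.0305,  -0.0001]), 'tool_pos': array([ 0.2521, -0.544 ,  0.2288]), 'orientation': array([-3.0666, -0.6757,  0.0003]), 'force': array([-0.2186, -1.1008, -0.5742]), 'wrist_torque': array([-0.0355, -0.0256,  0.0157]), 'opening': 0.09283696766759347} 0.011
```

View pics/scene0.png

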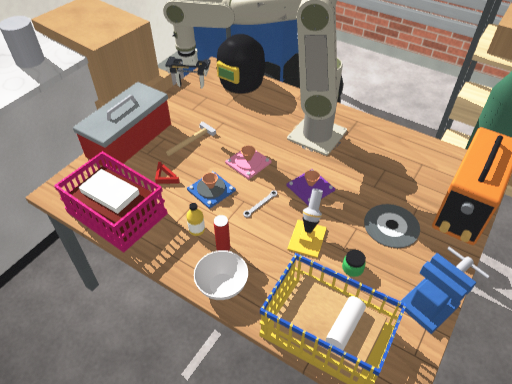

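View pics/top0.png

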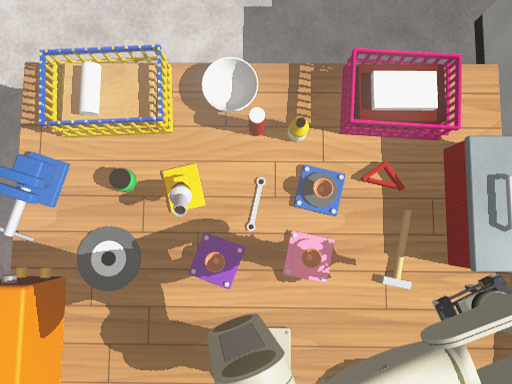

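View pics/wrist0.png

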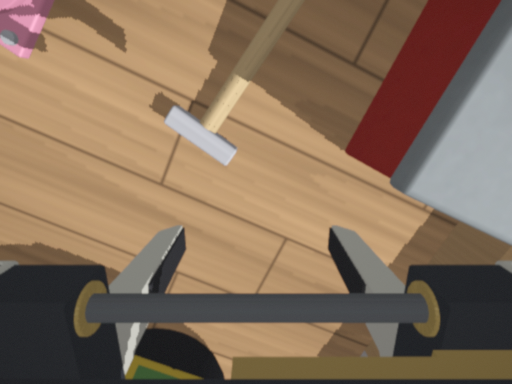

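Top view: the leaning holder and cone are at about (185,188), the real blue jig at (322,188); purple and pink ones are decoys. Now I'll triangulate.

```bash
cat > h.py <<'E'
from plant import *
import cv2,numpy as np
from scipy.spatial.transform import Rotation as R
np.set_printoptions(precision=4,suppress=True)
def ray(cam,px,p=None):
    p=p or camera_params(cam); f=192/np.tan(np.radians(p['fov_y'])/2)
    d=R.from_rotvec(p['rotation']).apply([(px[0]-p['cx'])/f,(px[1]-p['cy'])/f,1])
    return p['position'],d/np.linalg.norm(d)
def onz(cam,px,z):
    o,d=ray(cam,px); return o+d*(z-o[2])/d[2]
def proj(cam,X,p=None):
    p=p or camera_params(cam); f=192/np.tan(np.radians(p['fov_y'])/2)
    c=R.from_rotvec(p['rotation']).inv().apply(np.asarray(X)-p['position'])
    c=np.atleast_2d(c); return np.c_[f*c[:,0]/c[:,2]+p['cx'],f*c[:,1]/c[:,2]+p['cy']]
def tri(obs):
    A=0;b=0
    rs=[ray(c,p) for c,p in obs]
    for o,d in rs:
        M=np.eye(3)-np.outer(d,d);A=A+M;b=b+M@o
    X=np.linalg.solve(A,b); return X,[np.linalg.norm(np.cross(X-o,d)) for o,d in rs]
E
python3 - <<'E'
from h import *
read_camera("scene");read_camera("top")
for q in ("cone_pipe","cone_center","cone_nose","holder_mouth","jig_seat"):
    r={c:tip_of(c,q) for c in("scene","top")}
    for c in r: print(q,c,[(np.round(d['pixel'],1),round(d['confidence'],2)) for d in r[c][:4]])
    for a in r["scene"][:3]:
        for b in r["top"][:3]:
            X,e=tri([("scene",a['pixel']),("top",b['pixel'])])
            if max(e)<.02: print("   ",X,np.array(e))
print(read_state()['t'])
E
```

```text
cone_pipe scene [(array([312.9, 198.3]), 0.96)]
cone_pipe top [(array([180.7, 203.2]), 0.94)]
    [0.51   0.2384 0.1629] [0.001 0.001]
cone_center scene [(array([317.9, 207.9]), 0.98)]
cone_center top [(array([177. , 196.7]), 0.92)]
    [0.5279 0.2621 0.1398] [0.0072 0.0072]
cone_nose scene [(array([308.8, 229.4]), 0.98)]
cone_nose top []
holder_mouth scene [(array([313. , 218.4]), 0.72), (array([391.3, 227.1]), 0.4)]
holder_mouth top [(array([180.3, 192.2]), 0.98)]
    [0.5473 0.2585 0.0955] [0.0053 0.0053]
jig_seat scene [(array([210.4, 186.4]), 0.93), (array([310.1, 179.9]), 0.81), (array([247.8, 157.2]), 0.77)]
jig_seat top [(array([309.9, 256.5]), 0.95), (array([319.4, 191.7]), 0.92), (array([215.8, 261.3]), 0.76), (array([180.1, 195. ]), 0.37)]
    [ 0.5642 -0.2102  0.015 ] [0.0021 0.0021]
    [0.3268 0.1393 0.0453] [0.0005 0.0005]
    [ 0.3434 -0.17    0.0321] [0.0024 0.0024]
0.75
```

Run:
```python
import cv2
a=cv2.imread("pics/scene0.png");b=cv2.imread("pics/top0.png")
A=cv2.resize(a[160:270,180:345],None,fx=4,fy=4,interpolation=cv2.INTER_CUBIC)
B=cv2.resize(b[150:230,150:360],None,fx=3.8,fy=3.8,interpolation=cv2.INTER_CUBIC)
cv2.imwrite("pics/A.png",A);cv2.imwrite("pics/B.png",B)
```

```text
(no output)
```

View pics/A.png

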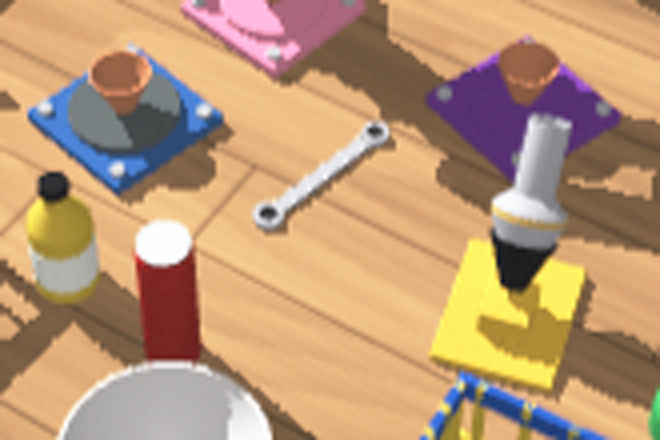

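View pics/B.png

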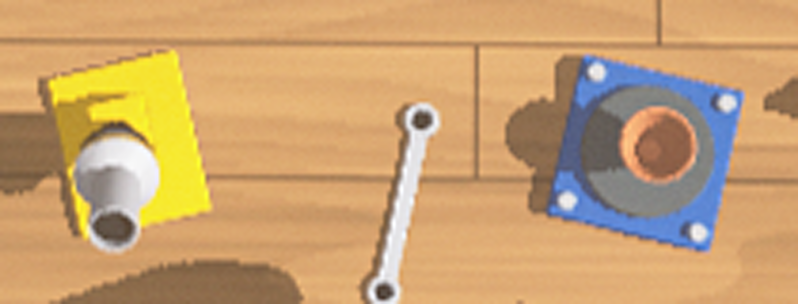

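```bash
cat > fit.py <<'E'
from h import *
from scipy.optimize import minimize
prof=[(-78,12),(-18,36),(-8,36),(6,20),(78,20)]
def rings(zmin):
    zs=[zmin,-18,-8,6,30,54,78] if zmin<-18 else [-8,6,30,54,78]
    return [(z/1000,np.interp(z,[p[0] for p in prof],[p[1] for p in prof])/1000) for z in zs]
def render(cam,pm,c,ax,zmin,S=4):
    u=np.cross(ax,[0,1,0.1]);u/=np.linalg.norm(u);v=np.cross(ax,u)
    t=np.linspace(0,2*np.pi,32,endpoint=False)
    P=[proj(cam,c+ax*z+r*(np.cos(t)[:,None]*u+np.sin(t)[:,None]*v),pm) for z,r in rings(zmin)]
    m=np.zeros((384*S,512*S),np.uint8)
    for a,b in zip(P[:-1],P[1:]):
        h=cv2.convexHull(np.r_[a,b].astype(np.float32))
        cv2.fillConvexPoly(m,np.round((h+.5)*S-.5).astype(np.int32),255)
    return m
def fitcone(masks,params,x0,mk,zmin=-36):
    S=4
    ms={}
    for c in masks:
        ys,xs=np.where(masks[c]);
        y0,y1,x0_,x1=max(ys.min()-12,0),ys.max()+12,max(xs.min()-12,0),xs.max()+12
        ms[c]=(slice(y0*S,y1*S),slice(x0_*S,x1*S),cv2.resize(masks[c].astype(np.float32),None,fx=S,fy=S,interpolation=cv2.INTER_LINEAR)[y0*S:y1*S,x0_*S:x1*S])
    def cost(x):
        c,ax=mk(x);t=0
        for k,(a,b,m) in ms.items():
            r=cv2.GaussianBlur(render(k,params[k],c,ax,zmin)[a,b],(0,0),3)/255.
            t+=np.abs(r-m).sum()/m.sum()
        return t
    r=minimize(cost,x0,method='Nelder-Mead',options=dict(initial_simplex=np.vstack([x0]+[np.array(x0)+d for d in np.diag([.008,.008,.008,.15,.08][:len(x0)])]),maxiter=400))
    return r.x,r.fun
E
python3 - <<'E'
from fit import *
M={};P={}
for c in("scene","top"):
    im=read_camera(c); r=silhouettes(c,"cone_center")
    print(c,[(np.round(d['pixel']),round(d['confidence'],2),d['region'].sum()) for d in r[:3]])
    M[c]=r[0]['region'];P[c]=camera_params(c)
    o=im.copy();o[M[c]]=o[M[c]]//2+np.array([0,127,0],np.uint8)
    y,x=[int(v) for v in (r[0]['pixel'][1],r[0]['pixel'][0])]
    cv2.imwrite(f"pics/m_{c}.png",cv2.resize(o[y-40:y+40,x-40:x+40,::-1],None,fx=5,fy=5,interpolation=0))
np.savez("m0.npz",**M)
def mk(x):
    t=x[4] if len(x)>4 else np.radians(35)
    return np.array(x[:3]),np.array([np.sin(t)*np.cos(x[3]),np.sin(t)*np.sin(x[3]),np.cos(t)])
for z in(-36,-30):
  for x0 in([.53,.25,.126,np.pi],[.53,.25,.126,np.pi,.61]):
    x,f=fitcone(M,P,x0,mk,z); c,ax=mk(x); print(z,x,f,"mouth",c-.036*ax,"pipe",c+.042*ax)
# jig
im=read_camera("top")
print("rim top",onz("top",(323.2,188.2),.078))
for q in ("jig_seat",):
  for c in("scene","top"):
    rs=silhouettes(c,q); print(c,[(np.round(d['pixel'],1),round(d['confidence'],2),d['region'].sum()) for d in rs[:4]])
E
```

```text
scene [(array([317., 208.]), 0.76, np.int64(431))]
top [(array([319., 190.]), 0.72, np.int64(1927)), (array([179., 197.]), 0.69, np.int64(516)), (array([384., 178.]), 0.24, np.int64(512))]
-36 [0.5306 0.2491 0.1254 3.2975] 1.096107415921705 mouth [0.551  0.2523 0.0959] pipe [0.5068 0.2454 0.1598]
-36 [0.532  0.2495 0.1283 3.2754 0.561 ] 1.092250160650107 mouth [0.551  0.2521 0.0978] pipe [0.5099 0.2465 0.1638]
-30 [0.532  0.2488 0.1244 3.2835] 1.10525489343069 mouth [0.5525 0.2517 0.0949] pipe [0.5082 0.2454 0.1588]
-30 [0.5335 0.2495 0.1266 3.257  0.5387] 1.0969641572551294 mouth [0.5518 0.2516 0.0957] pipe [0.5121 0.247  0.1626]
rim top [ 0.5684 -0.2104  0.078 ]
scene [(array([212.4, 188.3]), 0.89, np.int64(1043)), (array([309.8, 183.7]), 0.89, np.int64(792)), (array([247.7, 164.9]), 0.7, np.int64(764))]
top [(array([317.1, 190.5]), 0.87, np.int64(1891)), (array([216.3, 259.8]), 0.79, np.int64(1977)), (array([309.9, 253.8]), 0.74, np.int64(2038))]
```

Run:
```python
from fit import *
P={c:camera_params(c) for c in("scene","top")}
m0=np.load("m0.npz")
im={"scene":read_camera("scene"),"top":read_camera("top")}
r=[d for d in silhouettes("top","cone_center") if abs(d['pixel'][0]-179)<10][0]
M={"scene":m0["scene"],"top":r['region']}
np.savez("m1.npz",**M)
def mk(x):
    t=x[4] if len(x)>4 else np.radians(35)
    return np.array(x[:3]),np.array([np.sin(t)*np.cos(x[3]),np.sin(t)*np.sin(x[3]),np.cos(t)])
for z in(-36,-28):
  for x0 in([.53,.25,.126,np.pi],[.53,.25,.126,np.pi,.61]):
    x,f=fitcone(M,P,x0,mk,z); c,ax=mk(x); print(z,x,f,"mouth",c-.036*ax,"pipe",c+.042*ax)
    if z==-28 and len(x)==4:
      for k in M:
        o=cv2.resize(im[k],None,fx=4,fy=4,interpolation=cv2.INTER_CUBIC)
        ct,_=cv2.findContours(render(k,P[k],c,ax,-36),0,2)
        cv2.drawContours(o,ct,-1,(255,0,0),1)
        y,xx=[int(v) for v in np.argwhere(M[k]).mean(0)*4]
        cv2.imwrite(f"pics/f_{k}.png",cv2.resize(o[y-140:y+140,xx-140:xx+140,::-1],(560,560)))
# jig fits: blue plate corners via color in both; copper
for k in im:
  hsv=cv2.cvtColor(im[k],cv2.COLOR_RGB2HSV)
  ctr=(212,188) if k=="scene" else (320,190)
  W=np.zeros((384,512),bool);W[ctr[1]-32:ctr[1]+32,ctr[0]-32:ctr[0]+32]=1
  cop=((hsv[...,0]<14)&(hsv[...,1]>90)&W).astype(np.uint8)
  blue=((hsv[...,0]>98)&(hsv[...,0]<125)&(hsv[...,1]>110)&W).astype(np.uint8)
  n,l,s,ce=cv2.connectedComponentsWithStats(cop); i=1+s[1:,4].argmax(); print(k,"cop",s[i],ce[i])
  ys,xs=np.where(blue); rect=cv2.minAreaRect(np.c_[xs,ys].astype(np.float32)); print(" blue",len(xs),rect)
  if k=="top":
    pts=np.argwhere(l==i)[:,::-1].astype(np.float32); e=cv2.fitEllipse(cv2.convexHull(pts)); print(e, onz("top",e[0],.078), onz("top",rect[0],.012))
```

```text
-36 [0.5312 0.2487 0.1265 3.3411] 0.1874416498004188 mouth [0.5515 0.2528 0.097 ] pipe [0.5076 0.2439 0.1609]
-36 [0.5305 0.2484 0.125  3.3182 0.5976] 0.19351441244053919 mouth [0.5504 0.252  0.0953] pipe [0.5072 0.2443 0.1597]
-28 [0.5316 0.2488 0.1219 3.3302] 0.20571968484654907 mouth [0.5519 0.2526 0.0924] pipe [0.508  0.2442 0.1563]
-28 [0.5314 0.2489 0.1213 3.3506 0.59  ] 0.20276903556120107 mouth [0.551  0.253  0.0914] pipe [0.5086 0.244  0.1562]
scene cop [202 172  16  16 169] [209.7041 179.1243]
 blue 352 ((210.8076934814453, 188.96151733398438), (28.56705665588379, 39.66106033325195), 56.30992889404297)
top cop [313 178  20  20 298] [323.2248 187.7013]
 blue 595 ((319.58477783203125, 190.0439910888672), (43.12773895263672, 42.52552795410156), 13.392498016357422)
((322.6788330078125, 187.593994140625), (19.531984329223633, 20.500478744506836), 104.40117645263672) [ 0.5704 -0.2088  0.078 ] [ 0.5691 -0.2095  0.012 ]
```

```bash
python3 -c "
import cv2,numpy as np
cv2.imwrite('pics/f.png',cv2.resize(np.hstack([cv2.imread('pics/f_scene.png'),cv2.imread('pics/f_top.png')]),(800,400)))"
```

```text
(no output)
```

View pics/f.png

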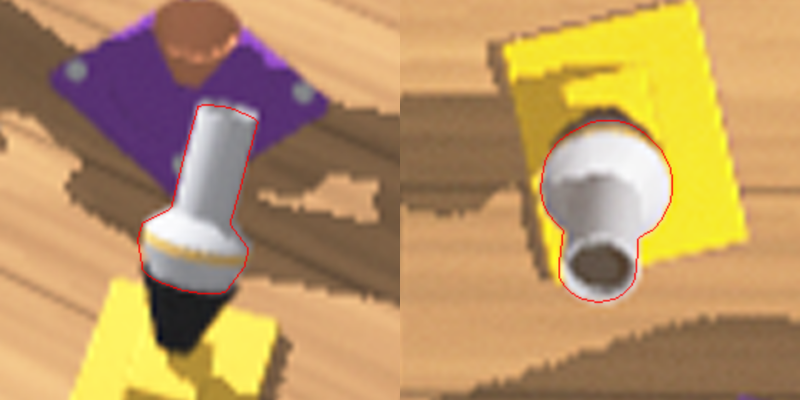

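```bash
python3 -m creep '[[0,0,-0.02,0.122,0],[0,0,-0.02,0.122,0],[0.0165,-0.0303,0,0,0],[0.0165,-0.0303,0,0,0],[0.0165,-0.0303,0,0,0],[0.0165,-0.0303,0,0,0],[0.0165,-0.0303,0,0,0],[0.0165,-0.0303,0,0,0],[0.0165,-0.0303,0,0,0],[0.0165,-0.0303,0,0,0],[0.0165,-0.0303,0,0,0],[0,0,0,0,0]]'
python3 - <<'E'
from h import *
p=camera_params("wrist");s=read_state();im=read_camera("wrist")
cv2.imwrite("pics/w1.png",im[:,:,::-1]);np.savez("w1.npz",im=im,pos=p['position'],rot=p['rotation'])
print(s['tool_pos'],s['orientation'],s['t'],s['q'])
print(proj("wrist",[[.5695,-.2092,.078]],p))
E
```

```text
t: 2.25
tool_pos: [0.3481, -0.2441, 0.2701]
orientation: [-3.126, -0.304, -0.003]
force: [0.5, 0.3, -1.0]
opening: 0.0932
[ 0.3481 -0.2441  0.2701] [-3.1257 -0.3039 -0.0029] 2.25 [-0.7341 -0.3726  1.8781  0.0022  1.6358  0.6429]
[[263.8288 -38.6979]]
```

View pics/w1.png

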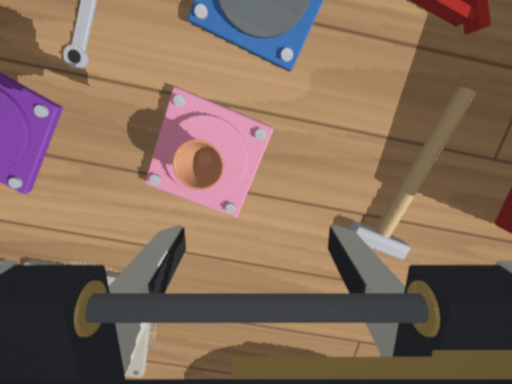

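```bash
python3 -m creep '[[0.0206,-0.0345,0,0,0],[0.0206,-0.0345,0,0,0],[0.0206,-0.0345,0,0,0],[0.0206,-0.0345,0,0,0],[0.0206,-0.0345,0,0,0],[0.0206,-0.0345,0,0,0],[0.0206,-0.0345,0,0,0],[0.0206,-0.0345,0,0,0],[0.0206,-0.0345,0,0,0],[0.0206,-0.0345,0,0,0],[0.0206,-0.0345,0,0,0],[0,0,0,0,0]]'
python3 - <<'E'
from h import *
p=camera_params("wrist");s=read_state();im=read_camera("wrist")
cv2.imwrite("pics/w2.png",im[:,:,::-1])
print(s['tool_pos'],s['orientation'],s['t'],s['q'])
E
```

```text
t: 3.3
tool_pos: [0.4988, 0.1716, 0.2683]
orientation: [-3.125, -0.303, 0.002]
force: [-0.1, -0.2, 0.1]
opening: 0.0929
[0.4988 0.1716 0.2683] [-3.1251 -0.3033  0.0016] 3.3 [ 0.2328 -0.0793  1.6314  0.002   1.5902  1.6101]
```

View pics/w2.png

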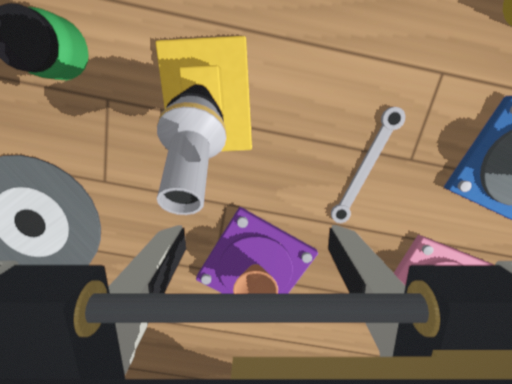

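Run:
```python
from fit import *
P={c:camera_params(c) for c in("scene","top","wrist")}
m1=np.load("m1.npz");M={k:m1[k] for k in m1}
im=read_camera("wrist");P["wrist"]=camera_params("wrist")
r=silhouettes("wrist","cone_center");print([(np.round(d['pixel']),round(d['confidence'],2),d['region'].sum()) for d in r])
r=[d for d in r if abs(d['pixel'][0]-188)<25 and abs(d['pixel'][1]-150)<50][0];M["wrist"]=r['region']
def mk(x):
    t=x[4] if len(x)>4 else np.radians(35)
    return np.array(x[:3]),np.array([np.sin(t)*np.cos(x[3]),np.sin(t)*np.sin(x[3]),np.cos(t)])
for ks in(("wrist",),("scene","top","wrist")):
 for x0 in([.53,.25,.126,3.34],[.53,.25,.126,3.34,.61]):
    x,f=fitcone({k:M[k] for k in ks},P,x0,mk,-34); c,ax=mk(x); print(ks,x,f,"az",np.degrees(x[3])-180,"mouth",c-.036*ax,"G",c+.046*ax)
o=cv2.resize(im,None,fx=4,fy=4);ct,_=cv2.findContours(render("wrist",P["wrist"],c,ax,-34),0,2);cv2.drawContours(o,ct,-1,(255,0,0),2)
cv2.imwrite("pics/w2f.png",o[200:1000:2,400:1200:2,::-1])
hsv=cv2.cvtColor(im,cv2.COLOR_RGB2HSV);Y=((hsv[...,0]>20)&(hsv[...,0]<34)&(hsv[...,1]>190)).astype(np.uint8);Y[:,:140]=0;Y[:,260:]=0;Y[200:]=0;Y[:25]=0
n,l,s,ce=cv2.connectedComponentsWithStats(Y);i=1+s[1:,4].argmax();Y=(l==i)
ys,xs=np.where(Y);rect=cv2.minAreaRect(np.c_[xs,ys].astype(np.float32));bp=cv2.boxPoints(rect);W=np.array([onz("wrist",b,.012) for b in bp]);print(W,W.mean(0))
for i in range(4): d=W[(i+1)%4]-W[i];print(np.linalg.norm(d),np.degrees(np.arctan2(d[1],d[0]))%90)
```

```text
[(array([185., 148.]), 0.61, np.int64(5925))]
('wrist',) [0.5314 0.2457 0.127  3.374 ] 0.027843872807561846 az 13.31326265571795 mouth [0.5515 0.2505 0.0975] G [0.5057 0.2396 0.1647]
('wrist',) [0.5315 0.2463 0.1259 3.3631 0.6535] 0.03147527431331182 az 12.689800768248602 mouth [0.5529 0.2511 0.0973] G [0.5043 0.2401 0.1624]
('scene', 'top', 'wrist') [0.531  0.2479 0.1246 3.3742] 0.2813981299899508 az 13.32910320864113 mouth [0.5511 0.2527 0.0951] G [0.5053 0.2418 0.1623]
('scene', 'top', 'wrist') [0.5311 0.2478 0.1238 3.3722 0.6361] 0.2762049438676155 az 13.210908022330045 mouth [0.5519 0.2527 0.0948] G [0.5045 0.2416 0.1608]Traceback (most recent call last):
  File "<stdin>", line 16, in <module>
ValueError: attempt to get argmax of an empty sequence
```

View pics/w2f.png

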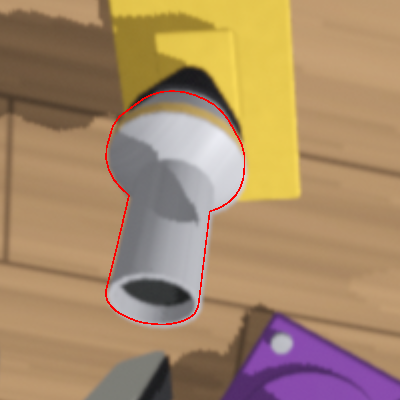

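```bash
python3 -m creep '[[0,0,0,-0.039,0],[0.0112,-0.0328,0,0,0],[0.0112,-0.0328,0,0,0],[0,0,0.03,0,0],[0,0,0.03,0,0],[0,0,0.03,0,0],[0,0,0.01,0,0],[0,0,0,0,0],[0,0,0,0,0]]'
python3 - <<'E'
from h import *
s=read_state();print(s['tool_pos'],R.from_rotvec(s['orientation']).as_matrix(),s['t'])
im=read_camera("wrist");cv2.imwrite("pics/w3.png",im[:,:,::-1])
E
```

```text
t: 4.2
tool_pos: [0.5048, 0.2346, 0.1705]
orientation: [3.121, 0.356, 0.0]
force: [0.8, 0.2, 0.9]
opening: 0.0932
[0.5048 0.2346 0.1705] [[ 0.9743  0.2251  0.0001]
 [ 0.2251 -0.9743 -0.0002]
 [ 0.      0.0002 -1.    ]] 4.2
```

View pics/w3.png

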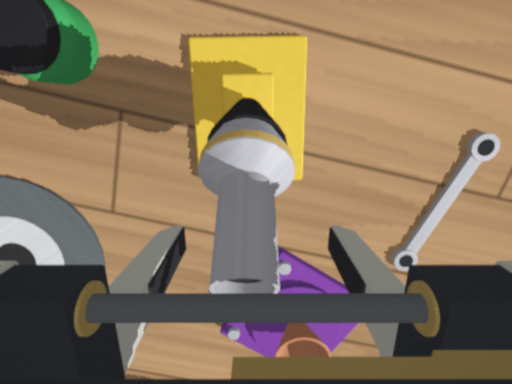

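```bash
python3 -m creep '[[0.002,-0.0057,0.0077,0,0],[0,0,0.0077,0,0],[0,0,0,0,0],[0,0,0,0,130],[0,0,0,0,130],[0,0,0,0,130]]' 15
python3 - <<'E'
from h import *
s=read_state();print(s['tool_pos'],s['force'],s['opening'],s['t'])
im=read_camera("wrist");cv2.imwrite("pics/w4.png",im[:,:,::-1])
E
```

```text
t: 4.75
tool_pos: [0.5053, 0.2419, 0.1545]
orientation: [-3.121, -0.359, -0.001]
force: [0.6, -0.0, 0.3]
opening: 0.0773
[0.5053 0.2419 0.1545] [ 0.6019 -0.045   0.2778] 0.07730654545397023 4.75
```

View pics/w4.png

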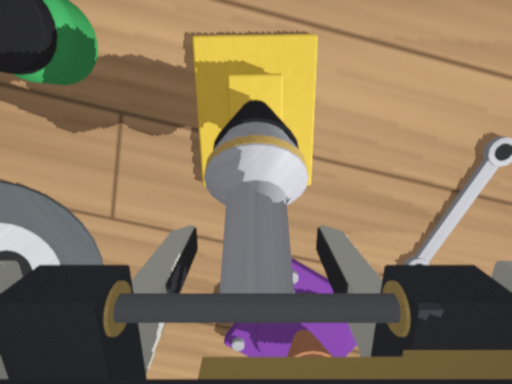

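```bash
python3 -m creep '[[0,0,0,0,255],[0,0,0,0,255],[0,0,0,0,255],[0,0,0,0,255],[0,0,0,0,255],[0,0,0,0,255],[0,0,0,0,255],[0,0,0,0,255]]' 25
python3 - <<'E'
from h import *
s=read_state();print(s['tool_pos'],s['force'],s['wrist_torque'],s['opening'],s['t'])
E
```

```text
t: 5.47
tool_pos: [0.5051, 0.2419, 0.1543]
orientation: [-3.121, -0.359, 0.0]
force: [-0.2, 0.7, 0.4]
opening: 0.0397
[0.5051 0.2419 0.1543] [-0.2494  0.7491  0.3924] [0.2329 0.0832 0.0823] 0.039657935330816525 5.4667
```

```bash
python3 -m creep '[[-0.0057,0,-0.0082,0,255],[-0.0086,0,-0.0123,0,255],[-0.0086,0,-0.0123,0,255],[-0.0086,0,-0.0123,0,255],[-0.0086,0,-0.0123,0,255],[-0.0086,0,-0.0123,0,255],[-0.0086,0,-0.0123,0,255],[-0.0057,0,-0.0082,0,255],[0,0,0,0,255]]'
python3 - <<'E'
from h import *
s=read_state();print(s['tool_pos'],s['force'],s['wrist_torque'],s['opening'],s['t'])
im=np.hstack([read_camera("scene")[100:292,180:436],read_camera("top")[96:288,80:336]]);cv2.imwrite("pics/s5.png",cv2.resize(im[:,:,::-1],(800,300)))
cv2.imwrite("pics/w5.png",read_camera("wrist")[:,:,::-1])
E
```

```text
t: 6.22
tool_pos: [0.4436, 0.2276, 0.2466]
orientation: [-3.12, -0.359, -0.004]
force: [0.3, 0.0, -3.0]
opening: 0.0396
[0.4436 0.2276 0.2466] [ 0.2981  0.0466 -2.9969] [ 0.0142  0.1146 -0.003 ] 0.03963504321672149 6.2167
```

View pics/s5.png

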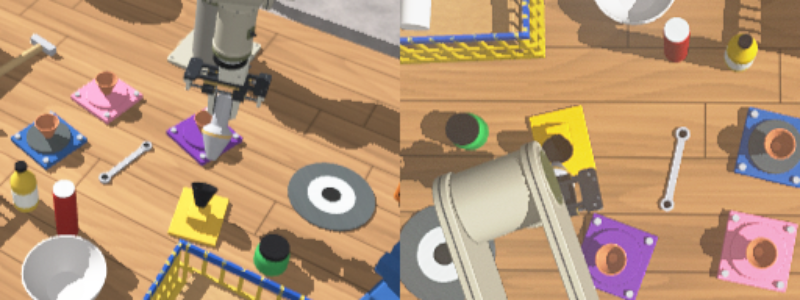

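View pics/w5.png

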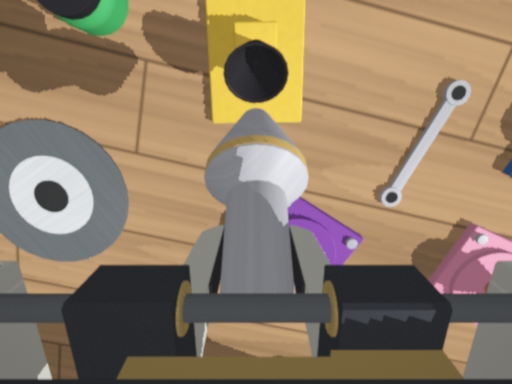

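```bash
python3 -m creep '[[0,0,-0.02,0,255],[0,0,-0.03,0,255],[0,0,-0.02,0,255],[0,0,0,0,255]]' 25; python3 -m creep '[[0,0,0,0,255],[0,0,0,0,255]]' 14
python3 - <<'E'
from h import *
s=read_state();print(s['tool_pos'],s['force'],s['wrist_torque'],s['opening'],s['t'])
cv2.imwrite("pics/w6.png",read_camera("wrist")[:,:,::-1])
E
```

```text
t: 6.7
tool_pos: [0.4456, 0.2281, 0.3184]
orientation: [-3.12, -0.358, -0.009]
force: [0.4, 0.2, -3.0]
opening: 0.0396
t: 6.87
tool_pos: [0.4433, 0.2273, 0.312]
orientation: [3.12, 0.358, -0.005]
force: [-0.2, 0.1, -4.3]
opening: 0.0398
[0.4433 0.2273 0.312 ] [-0.1841  0.1068 -4.2738] [-0.0048  0.1397  0.033 ] 0.039786388982037096 6.8667
```

View pics/w6.png

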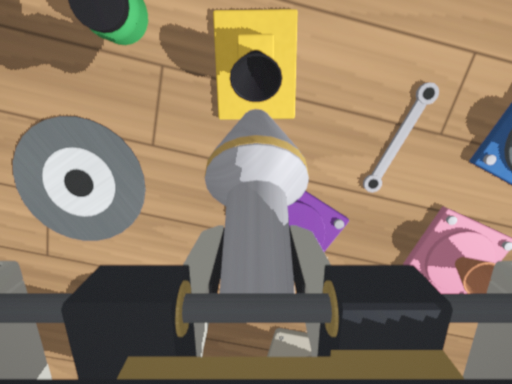

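```bash
python3 -m creep '[[0,0,0,0,255],[0,0,0,0,255],[0,0,0,0,255]]' 9
python3 - <<'E'
from h import *
s=read_state();print(s['tool_pos'],s['force'],s['wrist_torque'],s['opening'],s['t'])
cv2.imwrite("pics/w7.png",read_camera("wrist")[:,:,::-1])
E
```

```text
t: 7.17
tool_pos: [0.4433, 0.2274, 0.3132]
orientation: [3.121, 0.359, -0.003]
force: [0.2, -1.0, -5.0]
opening: 0.0398
[0.4433 0.2274 0.3132] [ 0.1995 -0.9737 -4.9516] [ 0.0073  0.0496 -0.0529] 0.03981090432428682 7.1667
```

View pics/w7.png

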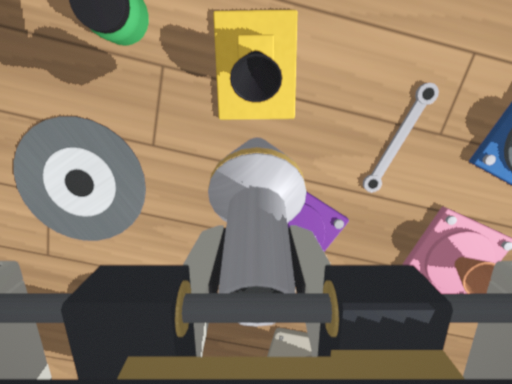

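```bash
python3 -m creep '[[0,0,0,0,255],[0,0,0,0,255]]' 9
python3 - <<'E'
from h import *
s=read_state();print(s['tool_pos'],s['force'],s['wrist_torque'],s['opening'],s['t'])
cv2.imwrite("pics/w8.png",read_camera("wrist")[:,:,::-1])
E
```

```text
t: 7.38
tool_pos: [0.4438, 0.2275, 0.3144]
orientation: [-3.121, -0.359, -0.0]
force: [0.2, 0.4, -2.6]
opening: 0.0401
[0.4438 0.2275 0.3144] [ 0.2372  0.4352 -2.609 ] [ 0.0074  0.0481 -0.0011] 0.040064440317361324 7.3833
```

View pics/w8.png

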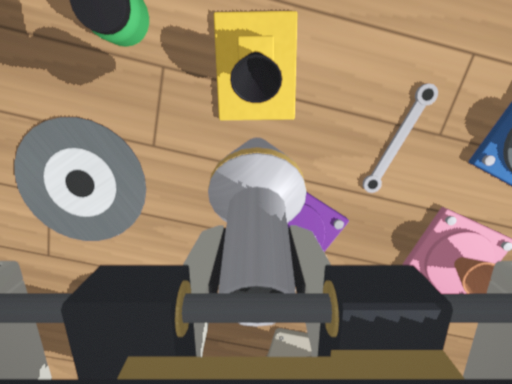

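```bash
python3 -m creep '[[0,0,0,0,255],[0,0,0,0,255],[0,0,0,0,255]]' 6
python3 - <<'E'
from h import *
s=read_state();print(s['tool_pos'],s['force'],s['wrist_torque'],s['opening'],s['t'])
cv2.imwrite("pics/w9.png",read_camera("wrist")[:,:,::-1])
E
```

```text
t: 7.68
tool_pos: [0.4438, 0.2275, 0.3145]
orientation: [-3.121, -0.359, -0.0]
force: [0.3, 0.2, -3.2]
opening: 0.0399
[0.4438 0.2275 0.3145] [ 0.3212  0.2302 -3.2105] [-0.0331  0.1059 -0.0493] 0.03987199829075551 7.6833
```

View pics/w9.png

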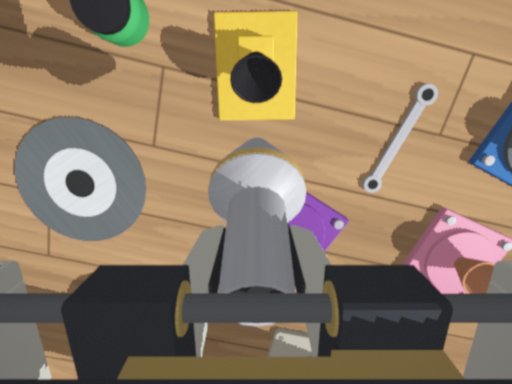

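```bash
python3 -m creep '[[0,0,0,0,255],[0,0,0,0,255]]' 4.5
python3 - <<'E'
from h import *
s=read_state();print(s['tool_pos'],s['force'],s['wrist_torque'],s['opening'],s['t'])
cv2.imwrite("pics/w10.png",read_camera("wrist")[:,:,::-1])
E
```

```text
t: 7.9
tool_pos: [0.4438, 0.2275, 0.3145]
orientation: [-3.121, -0.359, -0.0]
force: [0.7, -0.3, -3.4]
opening: 0.0397
[0.4438 0.2275 0.3145] [ 0.7332 -0.2815 -3.3955] [-0.0108 -0.0194 -0.0331] 0.039702880878258545 7.9
```

View pics/w10.png

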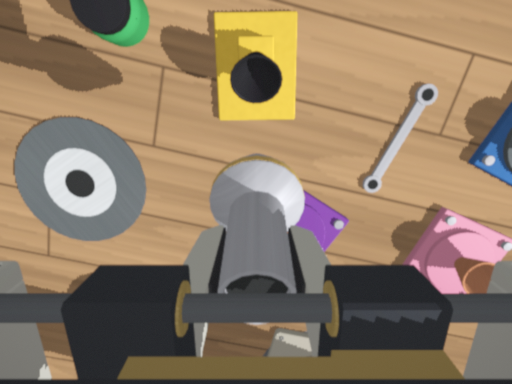

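```bash
python3 -m creep '[[0,0,0,0,255],[0,0,0,0,255],[0,0,0,0,255]]' 4.5
python3 - <<'E'
from h import *
s=read_state();print(s['tool_pos'],s['force'],s['wrist_torque'],s['opening'],s['t'])
cv2.imwrite("pics/w11.png",read_camera("wrist")[:,:,::-1])
im=read_camera("scene")[80:240,180:340];cv2.imwrite("pics/s11.png",cv2.resize(im[:,:,::-1],(600,600),interpolation=cv2.INTER_CUBIC))
E
```

```text
t: 8.2
tool_pos: [0.4438, 0.2275, 0.3144]
orientation: [-3.121, -0.359, -0.0]
force: [0.3, 0.6, -4.5]
opening: 0.0399
[0.4438 0.2275 0.3144] [ 0.3214  0.5787 -4.4694] [ 0.0363  0.0007 -0.0378] 0.039884131028737856 8.2
```

View pics/w11.png

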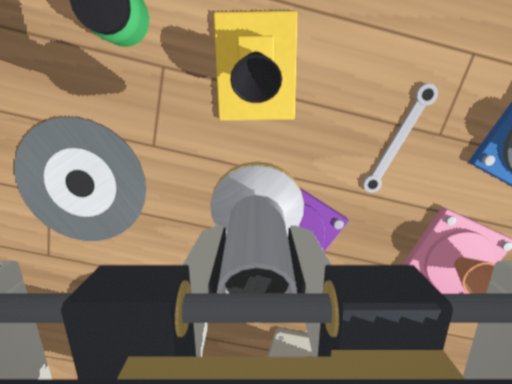

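View pics/s11.png

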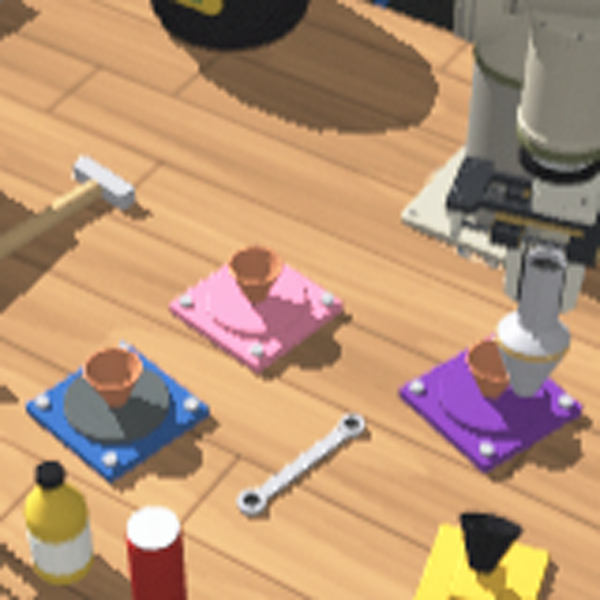

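```bash
python3 -m creep '[[0,0.01,0,0,255],[0,0.025,0,0,255],[0,0.038,0,0,255],[0,0.038,0,0,255],[0,0.038,0,0,255],[0,0.038,0,0,255],[0,0.038,0,0,255],[0,0.038,0,0,255],[0,0.038,0,0,255],[0,0.038,0,0,255],[0,0.038,0,0,255],[0,0.03,0,0,255]]' 8; python3 -m creep '[[0,0.015,0,0,255],[0,0.005,0,0,255],[0,0,0,0,255],[0,0,0,0,255]]' 8;python3 - <<'E'
from h import *
s=read_state();print(s['tool_pos'],s['force'],s['wrist_torque'],s['opening'],s['t'])
cv2.imwrite("pics/w12.png",read_camera("wrist")[:,:,::-1])
im=read_camera("scene")[80:240,140:300];cv2.imwrite("pics/s12.png",cv2.resize(im[:,:,::-1],(600,600),interpolation=cv2.INTER_CUBIC))
E
```

```text
t: 9.3
tool_pos: [0.5358, -0.1726, 0.3143]
orientation: [3.12, 0.356, -0.0]
force: [0.3, 0.9, -3.5]
opening: 0.0401
t: 9.63
tool_pos: [0.5404, -0.1878, 0.3144]
orientation: [-3.12, -0.359, 0.0]
force: [0.1, 0.3, -3.5]
opening: 0.04
[ 0.5404 -0.1878  0.3144] [ 0.1059  0.2559 -3.4593] [-0.0196  0.0396  0.042 ] 0.039985411633800635 9.6333
```

View pics/w12.png

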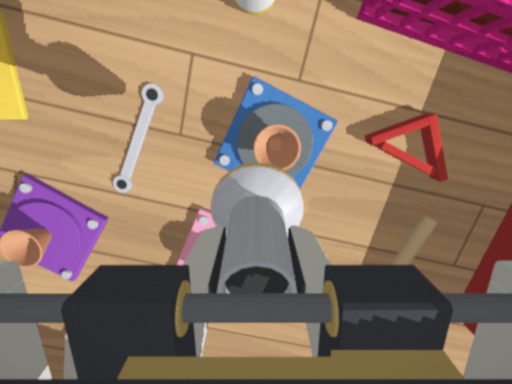

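View pics/s12.png

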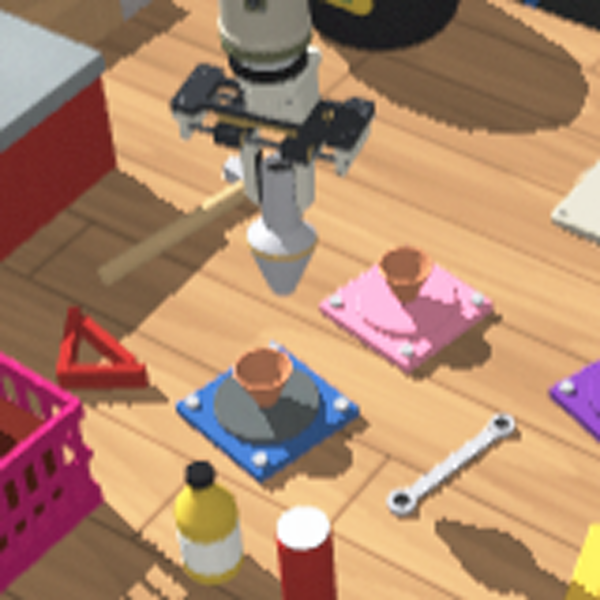

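```bash
cat > tilt.py <<'E'
from fit import *
def body(cam,pm,c,ax,z0,z1,S=4):
    u=np.cross(ax,[0,1,0.1]);u/=np.linalg.norm(u);v=np.cross(ax,u);t=np.linspace(0,2*np.pi,32,endpoint=False)
    m=np.zeros((384*S,512*S),np.uint8)
    zs=[z for z in (-78,-18,-8,6,78) if z0<=z<=z1]
    P=[proj(cam,c+ax*z/1000+np.interp(z,[p[0] for p in prof],[p[1] for p in prof])/1000*(np.cos(t)[:,None]*u+np.sin(t)[:,None]*v),pm) for z in zs]
    for a,b in zip(P[:-1],P[1:]): cv2.fillConvexPoly(m,np.round((cv2.convexHull(np.r_[a,b].astype(np.float32))+.5)*S-.5).astype(np.int32),255)
    return m
def est():
    s=read_state();G=np.array(s['tool_pos'])+[0,0,.008];xa=R.from_rotvec(s['orientation']).apply([1,0,0]);ya=R.from_rotvec(s['orientation']).apply([0,1,0])
    M={};P={}
    for k in("scene","wrist"):
        P[k]=camera_params(k);read_camera(k)
        e=proj(k,G-[0,0,.06],P[k])[0]
        rs=[d for d in silhouettes(k,"cone_center") if np.hypot(*(d['pixel']-e))<(30 if k=="scene" else 80)]
        print(k,e,[(d['pixel'],d['confidence'],d['region'].sum()) for d in rs])
        if rs: M[k]=cv2.resize(rs[0]['region'].astype(np.float32),None,fx=4,fy=4,interpolation=cv2.INTER_LINEAR)
    def mk(x):
        ax=-np.sin(x[0])*xa+np.cos(x[0])*np.array([0,0,1]); return G+ya*x[2]-ax*x[1],ax
    def cost(x,ks):
        c,ax=mk(x);t=0
        for k in ks:
            b=body(k,P[k],c,ax,-78,6);p=body(k,P[k],c+ax*0,ax,6,78)
            care=cv2.dilate(b,np.ones((41,41)))>0
            care&=~((cv2.dilate(p,np.ones((25,25)))>0)&(b==0))
            bb=cv2.GaussianBlur(b,(0,0),3)/255.
            t+=np.abs(bb-M[k])[care].sum()/(b>0).sum()
        return t
    for ks in (("scene",),("scene","wrist")):
        if not all(k in M for k in ks): continue
        r=min((minimize(cost,[t0,.046,0],args=(ks,),method='Nelder-Mead',options=dict(initial_simplex=[[t0,.046,0],[t0+.1,.046,0],[t0,.056,0],[t0,.046,.004]])) for t0 in(.05,.25,.4)),key=lambda r:r.fun)
        c,ax=mk(r.x);print(ks,"tilt deg %.1f s %.4f dy %.4f cost %.3f"%(np.degrees(r.x[0]),r.x[1],r.x[2],r.fun),"nose",c-.078*ax,"tool",s['tool_pos'])
E
python3 - <<'E'
from tilt import *
est()
im=read_camera("wrist");p=camera_params("wrist");hsv=cv2.cvtColor(im,cv2.COLOR_RGB2HSV)
cop=((hsv[...,0]<16)&(hsv[...,1]>90)).astype(np.uint8);W=np.zeros_like(cop);W[115:180,245:310]=1;cop*=W
hull=cv2.convexHull(np.argwhere(cop)[:,::-1].astype(np.float32));print(cop.sum(),cv2.boundingRect(hull))
o=im[90:210,200:350].copy();o[cop[90:210,200:350]>0]=[0,255,0];cv2.imwrite("pics/cop.png",cv2.resize(np.vstack([o,im[90:210,200:350]])[:,:,::-1],None,fx=2.5,fy=2.5))
for pr in (cv2.minEnclosingCircle(hull)[0],(277,148)): print(pr,onz("wrist",pr,.078))
print(proj("wrist",[[.5695,-.2092,.078]]))
E
```

```text
scene [214.633  141.5951] [([219.6, 140.7], 0.96, np.int64(448))]
wrist [255.398  214.1149] [([256.3, 223.0], 0.87, np.int64(9573))]
('scene',) tilt deg 8.6 s 0.0473 dy -0.0052 cost 0.076 nose [ 0.5576 -0.1776  0.1988] tool [ 0.5406 -0.187   0.3147]
('scene', 'wrist') tilt deg 2.7 s 0.0577 dy 0.0000 cost 0.142 nose [ 0.5468 -0.1856  0.1871] tool [ 0.5406 -0.187   0.3147]
1586 (254, 125, 46, 46)
(276.576171875, 147.87741088867188) [ 0.5715 -0.2099  0.078 ]
(277, 148) [ 0.5715 -0.2105  0.078 ]
[[275.7319 149.1593]]
```

View pics/cop.png

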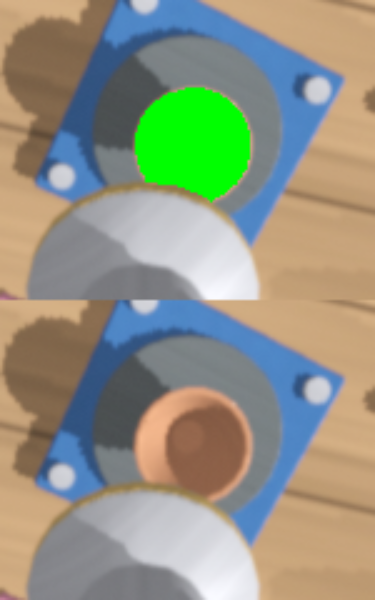

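```bash
python3 -m creep '[[0.006,0.01,0,0,255],[0.0081,0.0128,0.01,0,255],[0.004,0.006,0.02,0,255],[0,0,0.025,0,255],[0,0,0.025,0,255],[0,0,0.015,0,255],[0,0,0.005,0,255],[0,0,0,0,255]]' 8;python3 - <<'E'
from tilt import *
s=read_state();print(s['tool_pos'],s['force'],s['wrist_torque'],s['opening'],s['t'])
est()
cv2.imwrite("pics/w13.png",read_camera("wrist")[:,:,::-1])
im=read_camera("scene")[120:220,150:270];cv2.imwrite("pics/s13.png",cv2.resize(im[:,:,::-1],(720,600),interpolation=cv2.INTER_CUBIC))
E
```

```text
t: 10.65
tool_pos: [0.5638, -0.2115, 0.2126]
orientation: [-3.119, -0.359, 0.004]
force: [-0.4, 0.7, -3.9]
opening: 0.0397
[ 0.5638 -0.2115  0.2126] [-0.4428  0.722  -3.8769] [ 0.0608  0.0483 -0.03  ] 0.03972960116035537 10.65
scene [208.0073 161.7125] [([212.2, 161.2], 0.78, np.int64(375))]
wrist [254.0304 214.0978] [([257.6, 223.8], 0.71, np.int64(9318))]
('scene',) tilt deg 6.1 s 0.0488 dy -0.0039 cost 0.070 nose [ 0.576  -0.2047  0.0944] tool [ 0.5638 -0.2115  0.2126]
('scene', 'wrist') tilt deg 2.0 s 0.0571 dy 0.0008 cost 0.153 nose [ 0.5686 -0.2112  0.0856] tool [ 0.5638 -0.2115  0.2126]
```

View pics/s13.png

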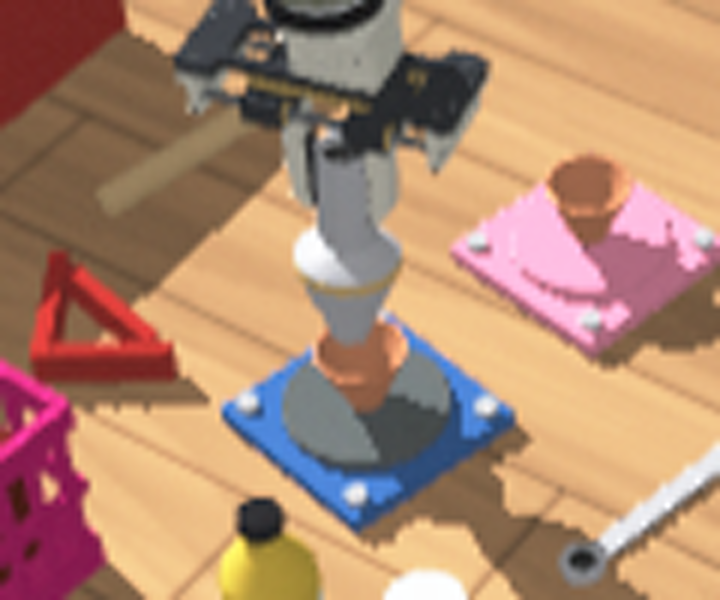

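View pics/w13.png

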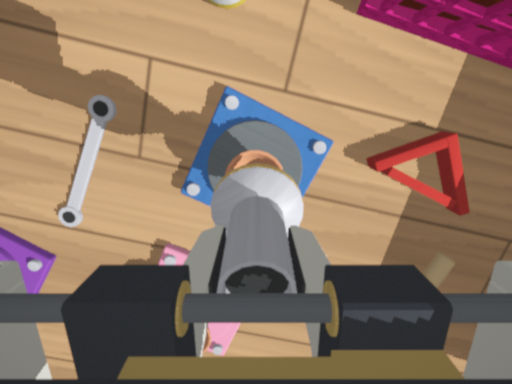

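```bash
python3 -m creep '[[0.001,0,0.006,0,255],[0.001,0,0.008,0,255],[0,0,0.008,0,255],[0,0,0.006,0,255],[0,0,0,0,255]]' 8;python3 - <<'E'
from tilt import *
s=read_state();print(s['tool_pos'],s['force'],s['wrist_torque'],s['opening'],s['t'])
est()
im=read_camera("scene")[120:220,150:270];cv2.imwrite("pics/s14.png",cv2.resize(im[:,:,::-1],(720,600),interpolation=cv2.INTER_CUBIC))
E
```

```text
t: 11.37
tool_pos: [0.5654, -0.2112, 0.1835]
orientation: [-3.119, -0.358, 0.006]
force: [-0.1, -0.2, -4.6]
opening: 0.0397
[ 0.5654 -0.2112  0.1835] [-0.1279 -0.1653 -4.6468] [-0.0035  0.0263  0.0055] 0.03973129251499769 11.3667
scene [208.3936 167.1047] [([213.2, 167.9], 0.67, np.int64(412))]
wrist [254.8258 213.8808] [([256.3, 224.1], 0.55, np.int64(9533))]
('scene',) tilt deg 8.1 s 0.0529 dy -0.0059 cost 0.109 nose [ 0.5821 -0.2012  0.0618] tool [ 0.5654 -0.2112  0.1835]
('scene', 'wrist') tilt deg 1.7 s 0.0644 dy 0.0003 cost 0.194 nose [ 0.5695 -0.2106  0.0491] tool [ 0.5654 -0.2112  0.1835]
```

View pics/s14.png

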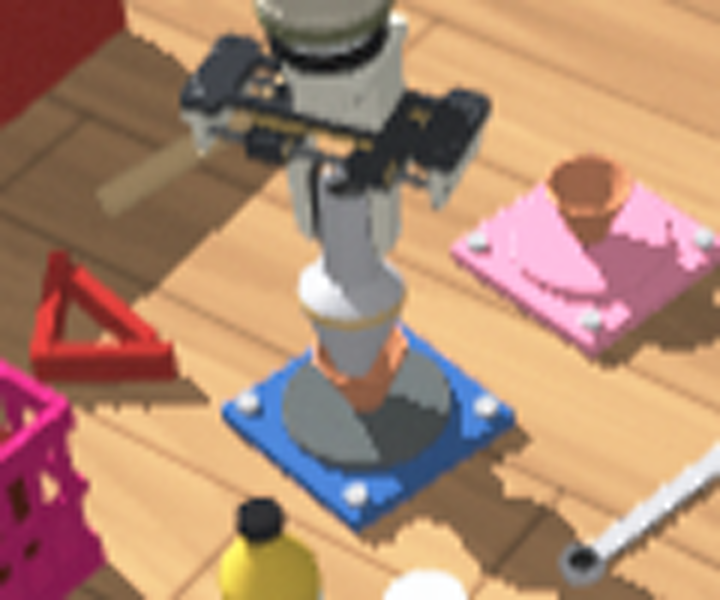

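```bash
python3 -m creep '[[0.001,0,0.004,0,255],[0.001,0,0.004,0,255],[0.001,0,0.004,0,255],[0.001,0,0.004,0,255],[0,0,0,0,255]]' 8;python3 - <<'E'
from tilt import *
s=read_state();print(s['tool_pos'],s['force'],s['wrist_torque'],s['opening'],s['t'])
im=read_camera("scene")[120:220,150:270];cv2.imwrite("pics/s15.png",cv2.resize(im[:,:,::-1],(720,600),interpolation=cv2.INTER_CUBIC))
E
```

```text
t: 12.03
tool_pos: [0.5701, -0.2106, 0.1689]
orientation: [-3.12, -0.359, 0.003]
force: [-1.7, 0.1, -3.2]
opening: 0.0395
[ 0.5701 -0.2106  0.1689] [-1.6879  0.095  -3.1525] [ 0.0436  0.0565 -0.0319] 0.039473418804357285 12.0333
```

View pics/s15.png

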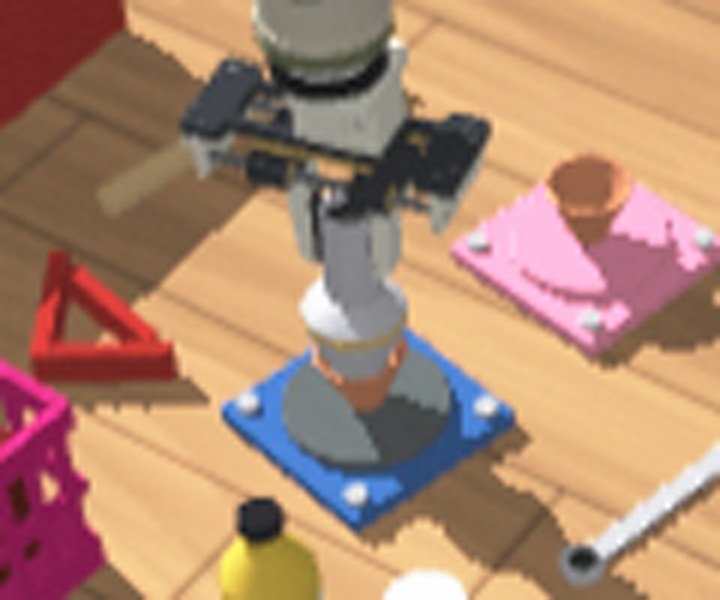

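```bash
python3 -m creep '[[0,0,0.003,0,255],[0,0,0.003,0,255],[0,0,0.003,0,255],[0,0,0,0,255]]' 8;python3 - <<'E'
from tilt import *
s=read_state();print(s['tool_pos'],s['force'],s['wrist_torque'],s['opening'],s['t'])
est()
im=read_camera("scene")[120:220,150:270];cv2.imwrite("pics/s16.png",cv2.resize(im[:,:,::-1],(720,600),interpolation=cv2.INTER_CUBIC))
E
```

```text
t: 12.42
tool_pos: [0.5702, -0.2108, 0.1605]
orientation: [-3.121, -0.359, 0.001]
force: [-0.3, -0.2, -2.7]
opening: 0.0398
[ 0.5702 -0.2108  0.1605] [-0.3382 -0.1646 -2.7149] [ 0.0067  0.1189 -0.0029] 0.03982746401736395 12.4167
scene [208.2002 171.8268] [([215.5, 169.1], 0.53, np.int64(296))]
wrist [255.3092 214.0175] [([255.4, 229.8], 0.81, np.int64(8772))]
('scene',) tilt deg -19.2 s 0.1012 dy 0.0173 cost 0.117 nose [ 0.5169 -0.241  -0.0007] tool [ 0.5702 -0.2108  0.1605]
('scene', 'wrist') tilt deg -2.3 s 0.0560 dy -0.0001 cost 0.264 nose [ 0.5649 -0.2119  0.0347] tool [ 0.5702 -0.2108  0.1605]
```

View pics/s16.png

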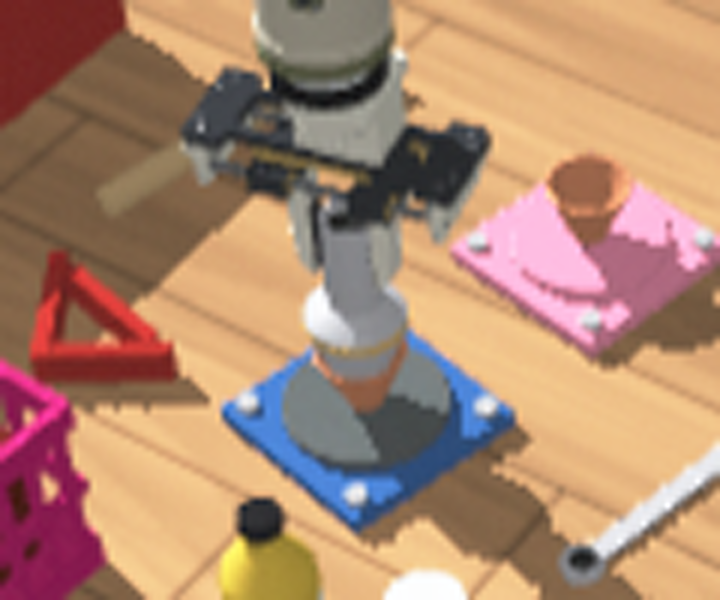

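```bash
python3 -m creep '[[0,0,0.002,0,255],[0,0,0.002,0,255],[0,0,0.002,0,255],[0,0,0,0,255],[0,0,0,0,255]]' 8; python3 -m creep '[[0,0,0.002,0,255],[0,0,0,0,255],[0,0,0,0,255]]'
```

```text
t: 13.08
tool_pos: [0.5722, -0.2104, 0.1573]
orientation: [3.121, 0.359, 0.006]
force: [0.2, 4.6, 5.5]
opening: 0.0401
t: 13.33
tool_pos: [0.5727, -0.2103, 0.1561]
orientation: [3.12, 0.36, 0.008]
force: [1.3, 5.3, 7.8]
opening: 0.0403
```

```bash
python3 -m creep '[[0.001,-0.002,0,0,255],[0,0,0,0,255],[0,0,0,0,255]]'
python3 - <<'E'
from tilt import *
est()
cv2.imwrite("pics/w17.png",read_camera("wrist")[:,:,::-1])
im=read_camera("scene")[120:220,150:270];cv2.imwrite("pics/s17.png",cv2.resize(im[:,:,::-1],(720,600),interpolation=cv2.INTER_CUBIC))
E
```

```text
t: 13.58
tool_pos: [0.5728, -0.2089, 0.1555]
orientation: [3.119, 0.359, 0.006]
force: [2.2, 2.7, 7.0]
opening: 0.0396
scene [208.2911 173.2308] []
wrist [255.3125 214.2692] [([257.3, 231.9], 0.97, np.int64(8824))]
```

View pics/s17.png

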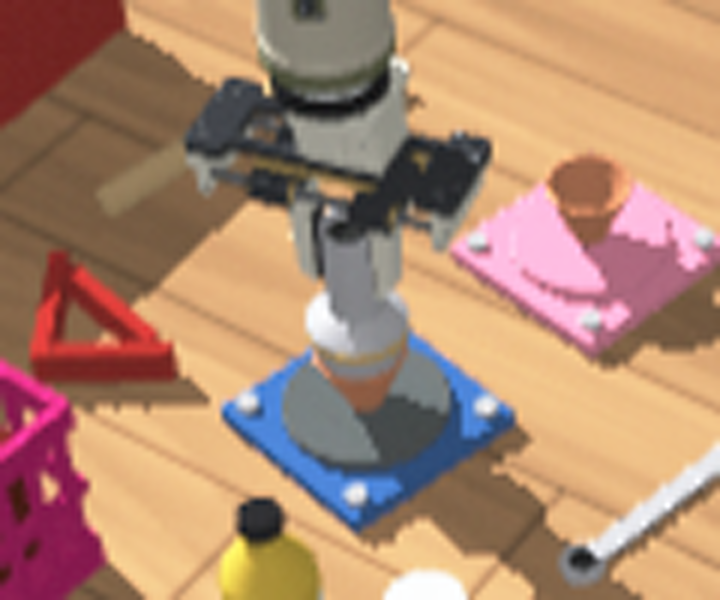

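View pics/w17.png

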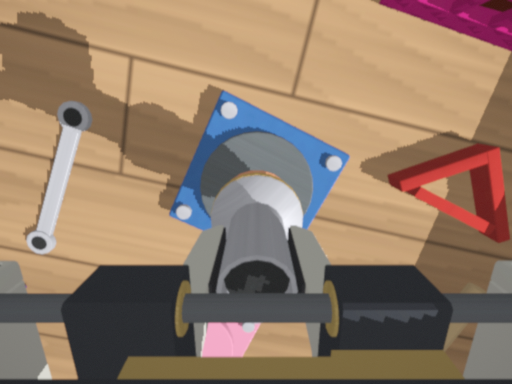

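```bash
cat > ov.py <<'E'
from tilt import *
def ov(n,xy=(.5708,-.2095)):
    out=[]
    for k,(y0,y1,x0,x1) in (("scene",(120,220,150,270)),("wrist",(80,330,130,430))):
        im=read_camera(k);p=camera_params(k);o=cv2.resize(im,None,fx=4,fy=4,interpolation=cv2.INTER_CUBIC)
        c=np.array([*xy,.114])
        for a,b in((-78,-18),(-18,-8),(-8,6),(6,78)):
            ct,_=cv2.findContours(body(k,p,c,np.array([0,0,1.]),a,b),0,2);cv2.drawContours(o,ct,-1,(0,255,0),1)
        out.append(cv2.resize(o[y0*4:y1*4,x0*4:x1*4],(400,int(400*(y1-y0)/(x1-x0)))))
    h=min(a.shape[0] for a in out);cv2.imwrite(n,np.hstack([a[:h] for a in out])[:,:,::-1])
E
python3 -c "
from ov import *
ov('pics/o18.png')"
```

```text
(no output)
```

View pics/o18.png

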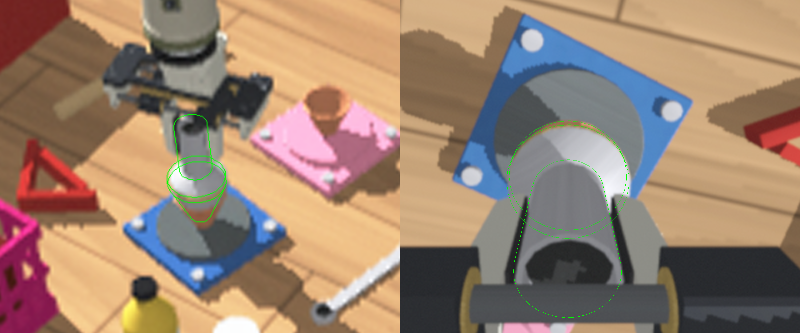

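```bash
python3 -m creep '[[-0.0005,-0.001,0.0015,0,255],[0,0,0,0,255],[0,0,0,0,255]]' 8
python3 - <<'E'
import ov,cv2
from ov import *
im=read_camera("scene");p=camera_params("scene");o=cv2.resize(im,None,fx=8,fy=8,interpolation=cv2.INTER_CUBIC)
c=np.array([.5708,-.2095,.114])
for a,b in((-78,-18),(-18,-8),(-8,6),(6,78)):
    ct,_=cv2.findContours(body("scene",p,c,np.array([0,0,1.]),a,b,8),0,2);cv2.drawContours(o,ct,-1,(0,255,0),1)
cv2.imwrite("pics/o19.png",o[1160:1600,1480:1880,::-1])
E
```

```text
t: 14.23
tool_pos: [0.5727, -0.2087, 0.1548]
orientation: [3.118, 0.358, 0.009]
force: [2.1, 0.4, 7.9]
opening: 0.0399
```

View pics/o19.png

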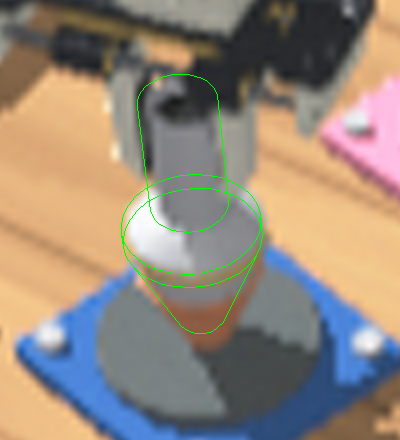

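Run:
```python
from ov import *
im=read_camera("scene");p=camera_params("scene");S=10;o=cv2.resize(im,None,fx=S,fy=S,interpolation=cv2.INTER_CUBIC)
raw=o.copy()
t=np.linspace(0,2*np.pi,60)
def circ(z,r,col,c=(.5708,-.2095)):
    q=proj("scene",np.c_[c[0]+r*np.cos(t),c[1]+r*np.sin(t),0*t+z],p);cv2.polylines(o,[np.round((q+.5)*S).astype(np.int32)],True,col,1)
circ(.078,.033,(255,0,0));circ(.026,.06,(255,0,0))
circ(.096,.036,(0,255,0));circ(.106,.036,(0,255,0));circ(.12,.02,(0,255,0));circ(.192,.02,(0,255,0))
cv2.imwrite("pics/o20.png",np.hstack([o[1450:2000,1850:2250],raw[1450:2000,1850:2250]])[:,:,::-1])
```

```text
(no output)
```

View pics/o20.png

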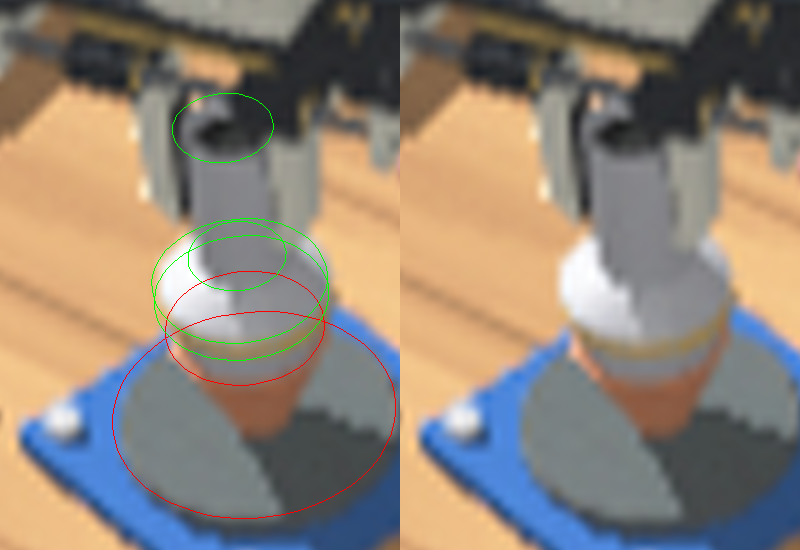

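```bash
python3 -m creep '[[0,0,0,0,0],[0,0,0,0,0],[0,0,0,0,0],[0,0,0,0,0],[0,0,0,0,0],[0,0,0,0,0],[0,0,0,0,0],[0,0,0,0,0]]'
python3 - <<'E'
from ov import *
print(read_state()['force'])
ov("pics/o21.png")
cv2.imwrite("pics/w21.png",read_camera("wrist")[:,:,::-1])
E
```

```text
t: 15.0
tool_pos: [0.5704, -0.2079, 0.1518]
orientation: [-3.121, -0.359, 0.0]
force: [-0.2, -0.1, 0.5]
opening: 0.0886
[-0.1715 -0.0754  0.5248]
```

View pics/o21.png

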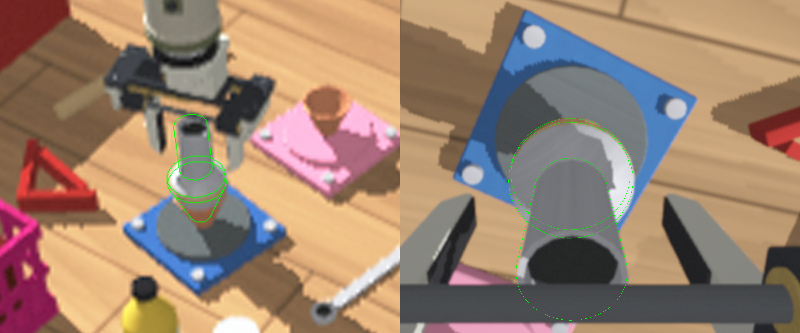

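```bash
python3 -m creep '[[0,0,-0.01,0,0],[0,0,-0.025,0,0],[0,0,-0.03,0,0],[0,0,-0.03,0,0],[0,0,-0.03,0,0],[-0.02,0,-0.02,0,0],[-0.03,0,0,0,0],[-0.03,0,0,0,0],[-0.02,0,0,0,0],[0,0,0,0,0],[0,0,0,0,0],[0,0,0,0,0]]'
python3 - <<'E'
from fit import *
M={};P={};im={}
for k in("scene","wrist","top"):
    im[k]=read_camera(k);P[k]=camera_params(k);e=proj(k,[.5708,-.2095,.12],P[k])[0]
    rs=[d for d in silhouettes(k,"cone_center") if np.hypot(*(d['pixel']-e))<(25 if k!="wrist" else 60)]
    print(k,e,[(d['pixel'],round(d['confidence'],2),d['region'].sum()) for d in rs])
    if rs:M[k]=rs[0]['region']
def mk(x):
    ax=np.array([x[3],x[4],1]);return np.array(x[:3]),ax/np.linalg.norm(ax)
for ks in [(k,) for k in M]+[tuple(M)]:
    x,f=fitcone({k:M[k] for k in ks},P,[.5708,-.2095,.114,0.0,0.0],mk,-36);c,ax=mk(x);print(ks,f,"nose",c-.078*ax,"tilt",np.degrees(np.arccos(ax[2])),x)
cv2.imwrite("pics/w22.png",im["wrist"][:,:,::-1]);cv2.imwrite("pics/s22.png",cv2.resize(im["scene"][100:270,140:340,::-1],(800,680))[:600])
E
```

```text
t: 16.15
tool_pos: [0.4735, -0.2306, 0.2977]
orientation: [3.121, 0.358, 0.002]
force: [0.4, 0.5, -0.2]
opening: 0.093
scene [208.1559 170.0528] [([212.5, 170.6], 0.61, np.int64(318))]
wrist [257.4157  88.6852] [([258.0, 89.3], 0.9, np.int64(3102))]
top [325.2038 186.0118] [([323.8, 187.0], 0.98, np.int64(417))]
('scene',) 0.12113125173418422 nose [ 0.5675 -0.2089  0.0335] tilt 2.89492529790143 [ 0.5707 -0.2067  0.1114  0.0419  0.0283]
('wrist',) 0.02914569861632596 nose [ 0.5726 -0.2137  0.0288] tilt 3.643950420399376 [ 0.5708 -0.2091  0.1066 -0.0225  0.0596]
('top',) 0.06451333418559271 nose [ 0.5728 -0.2093  0.0357] tilt 0.9500191629317433 [ 0.5716 -0.2096  0.1137 -0.0161 -0.0038]
('scene', 'wrist', 'top') 0.26663230447153846 nose [ 0.5695 -0.2122  0.0325] tilt 2.5724683556138883 [ 0.5712 -0.2091  0.1105  0.022   0.0392]
```

View pics/s22.png

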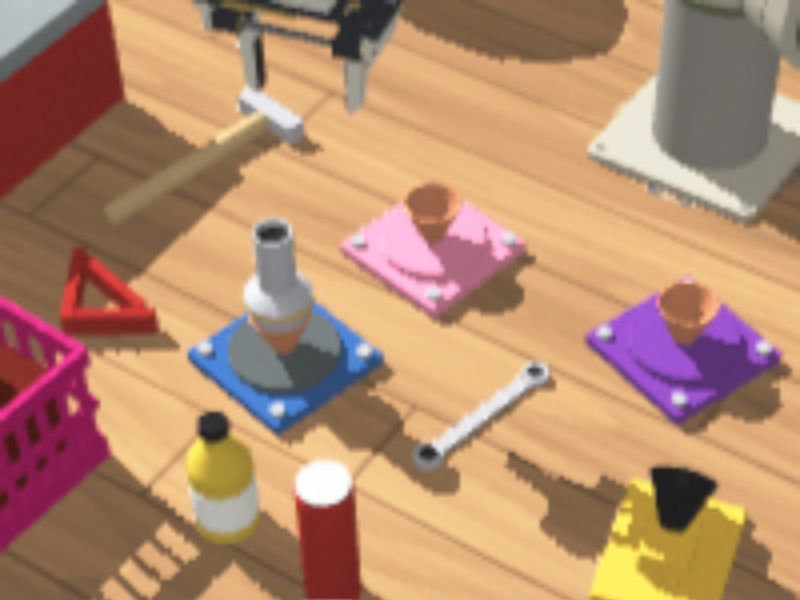

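View pics/w22.png

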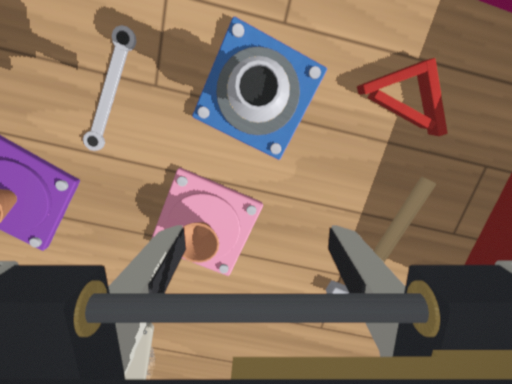

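```bash
python3 -c "
from plant import *
print(close_job(), read_state()['t'])"
```

```text
the job is handed in; nothing more can be done
the job is handed in; nothing more can be done
```

The end cone is standing nose down in the copper cup of the blue jig, released, and I have handed the job in at about 16.5 s. No verdict was reported.

**What I did:** I gripped the tail pipe across its tilt and pulled the cone straight out along its 35° axis. With the grip eased from 25 N to 4.5 N it swung nearly upright in the pads. I then moved it over the jig and lowered it into the taper. It pressed home at about 8 N with the fingers still on it, then I opened the gripper and backed up and away. I saw no bystander out of place in the pictures, though I did not measure their shifts.

**Last checks:**
- **Nose position:** fits in the three cameras put the nose within about 5 mm of the measured cup axis.
- **Nose height:** the three-camera fit gave 32.5 mm above the bench, with single cameras at 28.8 to 35.7 mm, against the nominal 36 mm. The wrist value alone would be out of the 5 mm tolerance, but it is lower than the solid seat allows, so I take it as measuring error. None showed the cone standing high.
- **Tilt:** the fits gave 0.9° to 3.6°, disagreeing in direction. I put this down to pixel noise, since a cone fully home in a taper cannot lean much.
- **Robot:** clear of everything, with the force reading near zero after the retreat.

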